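# Level a resin mount in the hand press

## Task

One of the two mounts on the blue mat still stands proud of its carrier: slide that carrier nose-first into the press against the two pins, pull the press lever through its full stroke so that the mount is pressed flush, then ease the lever back slowly until it is fully home, never letting it spring back. Lay the carrier back down flat on the blue mat, wholly on it. Do not touch the resin mount with the gripper, and leave the finished carrier and the other things on the bench undisturbed.

Things in the scene. Friction and masses are not known exactly. Their poses are not given: they have to be found in the camera images.
- press: Grey hand levelling press, base 205 x 130 mm, 211 mm high, fixed to the bench. Origin on the table under the ram axis; x points from its open front (operator side) to the column, y left, z up. Steel platen, top 20 mm above the table, from x -75 to +60 and y -50 to +50 mm. The head over the platen reaches forward to x -20 mm and down to z 90 mm. Lever on its right (-y) side
- ram: The press's sprung ram, with a flat white pad of 40 mm diameter; origin at the centre of the pad's face: 57 mm above the table when raised (37 mm above the platen), about 36 mm when fully down, where it rests on the carrier's rim
- press_seat (a point): Point on the platen top on the ram axis (axes as the press). Two upright 8 mm pins, 11 mm high, stand behind it at x +20.5, y +-19 mm; the round 24 mm radius nose of a carrier pushed along +x seats against both, its bore centre then over this point
- lever_grip (a point): Middle of the lever's black bar handle: 22 mm diameter, 80 mm long, level, along the press's y axis (-y end is free, nothing within 90 mm before or behind it); moves with the lever. Home: 309 mm above the table, x +39 and y -110 mm from the press origin
- lever_pivot (a point): Point on the lever's pivot axis beside the grip: x +24, y -110, z 140 mm from the press origin (axes as the press). The handle runs on a circle of 170 mm radius about it in the press's x-z plane: home 5 degrees behind upright (towards +x); pulling it to the front (-x) and down lowers the ram 24 mm per rad
- lever (a joint): Lever angle, rad: 0 home (upright), pad reaches the carrier's rim at 0.87, stop at 0.89 (handle then about 137 mm ahead and 51 mm lower than at home). A return spring holds it home; it takes about 3 N at the handle at first and about 10 N at the end of the stroke. Let go away from home it flies back at up to 3 rad/s
- carrier_grip (a point): Grip point on the tail of the carrier whose mount stands proud, half-way up (8 mm above its underside). Aluminium paddle 16 mm thick, 0.18 to 0.28 kg: x points from tail to nose, z up. Round nose of 24 mm radius centred 80 mm ahead; straight tail 32 mm wide, ending 40 mm behind. Centre of mass about 39 mm ahead. Held by its tail, across y
- carrier_bore (a point): Centre of the nose bore of that carrier, at the height of its rim (16 mm above the underside). In the bore sits its resin mount, held by friction (10 N)
- carrier_tail (a point): Middle of that carrier's tail end, half-way up, 120 mm behind the bore centre
- mount: The amber resin mount in that carrier, 30 mm diameter, polished face up with a dark sliver; origin at the centre of the face: 4.5 to 6 mm above carrier_bore at the start, level with it when flush
- carrier_done: The finished carrier, same shape, with its mount already flush: origin under its bore centre, x from tail to nose
- mat: Blue-grey mat fixed to the bench, 190 mm (its x) x 230 mm (its y), 3 mm thick, origin under its centre. The two carriers lie side by side on it, about 100 mm apart along its y, noses roughly to +x
- jar: Amber jar with white cap, 52 mm diameter, 75 mm high, origin under its centre
- dish: Glass dish, 84 mm wide, 20 mm high
- bottle: White bottle with blue cap, 44 mm diameter, 110 mm high
- brush: Flat wooden brush with pale hair, 160 x 40 x 10 mm, lying on the bench
- weight: Brass paper weight with a knob, 52 mm diameter, 54 mm high
- tin: Flat round aluminium tin, 64 mm diameter, 24 mm high
Mind the look-alikes: they are no part of the job. Leave any turquoise look-alike of the part that bears carrier_grip alone.

How it is judged:
By the outcome, as a careful person would: the job done as asked, in the order asked, and still so for the second after the job is handed in, with the robot touching nothing.
It also fails if it takes over 72 s, if anything falls off the work surface, if the arm or the gripper's body presses on something with over 40 N, if the wrist force passes 120 N, or if a joint passes its speed limit or range.

## Robot

A 6-joint arm with a two-finger parallel gripper is mounted at the origin on the work surface. World frame = base frame: x ahead of the robot, y to its left, z up, the work surface at z = 0. Lengths are in m, angles in rad, forces in N, time in s.
With the tool pointing down it reaches from about 0.3 to 1 m from the base axis. Payload 5.1 kg.
Tool frame: the origin (TCP) lies at the very end of the fingers, on their centre line; the grasp point (between the pads) lies 19 mm behind it; z points along the fingers, y is the direction in which the jaws open and shut (so a half turn about z gives the same grasp; the last joint's range is limited). The gripper opens to 95 mm and grips with 3 to 60 N. Pads are 20 mm wide; open, the fingers measure 119 mm over their backs; the gripper's body (75 mm by 180 mm) begins 59 mm behind the grasp point.
Start: joints at [-1.316, 0.124, 1.65, -0, 1.367, -0.083], TCP at [0.215, -0.613, 0.215] pointing down, gripper open.
Joint ranges: [-2.61, 2.61], [-1.02, 2.33], [0.03, 2.71], [-1.35, 4.49], [0.32, 2.68], [-2.91, 2.91]. Speed limits (rad/s): [2.57, 2.57, 3.14, 3.14, 3.14, 3.14].

## Interface

Orientations are given as [roll, pitch, yaw] about the fixed x, y, z axes, in that order (R = Rz(yaw) Ry(pitch) Rx(roll)).
In Python, from rig import readout, optics, job_done gives the robot as it stands.
- The arm moves only by the shell command python3 -m handwheel 'ROWS' [FORCE]. ROWS is JSON, one flat list of numbers, 7 for each row, row after row: the turn, a rotation vector about the tool's x, y, z in degrees, then the shift along the tool's x, y, z in mm, then the opening in per cent of the stroke, from 0 (shut) to 100 (fully open). A call has 1 to 12 rows; each row shifts and turns the commanded pose from where the row before left it, along the tool's axes as they then stand; what a row does not reach is not made up. A row lasts 1/8 s, in which the tool goes at most 62.5 mm and 10.7 degrees, less where a joint would pass 70% of its speed; a pose out of reach is approached as far as the arm can. A call is refused whole if a number of a shift passes 62.5 or a number of a turn 10.7, either way. A call with a gripper value outside its range is refused whole. The fingers move at their own pace and stop on an object; FORCE is the grip in N (left out, the last holds). Time passes only in rows, so rows that do not move let the fingers close. It gives the time, the measured TCP pose, the force and the opening at its end, in the units of the state.
- readout.get_obs(): the state, without advancing time (a new reading comes with each control period).
- optics.camera(name): name is "scene" or "top" or "wrist"; returns (picture, depth): 384x512x3 uint8, red, green, blue; 384x512 float32, m along the optical axis (not along the pixel's ray), 0 where there is no reading.
- optics.get_calibration(name): a dict with "vertical_fov" (degrees; the focal length in pixels is half the picture's height over the tangent of half this angle, whatever the lens; pixels are square), "cx", "cy" (the principal point, pixels), "rvec" (rotation vector, rad) and "tvec" (3), from world to camera coordinates, as OpenCV has them; the wrist camera has in their place "T_tool_cam" (4x4, takes a point from camera to tool coordinates, whose origin is the TCP and whose axes are the flange's). Camera axes: x right, y down, z forward; pixel columns grow to the right and rows downward; lengths in m; the calibration is good to about 2 mm. A picture is of the moment at which its call begins: read the wrist's pose just before it. get_calibration takes no time and is no camera call.
- job_done(): hands the job in, once; it reports no verdict.
The state is a dict: "time": time; "joint_positions": joint angles; "dq": joint speeds; "tau": joint torques, N m; "position": TCP position; "tcp_rot": TCP orientation; "contact_force": force on the tool from outside, world axes, zero at the start; "wrist_torque": the same for the moment, N m; "gripper_width": finger opening in m.
Only numpy, scipy, OpenCV 4.12 (cv2) and the standard library are available. Lean on these libraries where they do the work, as an engineer would, in place of code of your own. Each camera call takes 0.05 s, during which the arm holds its last target.

## Working session

There is one attempt and no reset: what is moved stays moved. The work goes in short steps, Python scripts to look and compute and a shell command to move; the robot and the scene stay as the last step left them, time stands still between calls to the robot, and variables do not carry over. Pictures are saved under pics/ and viewed, and the job is handed in when it is done.

```bash
ls; mkdir -p pics
cat > h.py <<'E'
import numpy as np, cv2
from rig import readout, optics
from scipy.spatial.transform import Rotation as R
def K(c):
    f=192/np.tan(np.radians(c["vertical_fov"])/2); return np.array([[f,0,c["cx"]],[0,f,c["cy"]],[0,0,1]])
def shot(name,fn):
    o=readout.get_obs(); p,d=optics.camera(name); cv2.imwrite('pics/'+fn+'.png',p[:,:,::-1]); np.savez('pics/'+fn+'.npz',p=p,d=d,pos=o['position'],rot=o['tcp_rot']); return p,d,o
def pose(name,pos=None,rot=None):
    c=optics.get_calibration(name)
    if 'rvec' in c:
        Rm=cv2.Rodrigues(np.array(c['rvec'],float))[0]; t=np.array(c['tvec'],float).ravel()
        return K(c),Rm.T,-Rm.T@t
    T=np.array(c['T_tool_cam']); Rt=R.from_euler('xyz',rot).as_matrix()
    return K(c),Rt@T[:3,:3],Rt@T[:3,3]+np.array(pos)
def ray(name,uv,z,pos=None,rot=None):
    k,Rw,C=pose(name,pos,rot); uv=np.atleast_2d(uv).astype(float)
    d=(np.linalg.inv(k)@np.c_[uv,np.ones(len(uv))].T).T@Rw.T
    return C+d*((z-C[2])/d[:,2])[:,None]
def proj(name,P,pos=None,rot=None):
    k,Rw,C=pose(name,pos,rot); q=(np.atleast_2d(P)-C)@Rw; q=q@k.T; return q[:,:2]/q[:,2:]
def cloud(name,d,pos=None,rot=None):
    k,Rw,C=pose(name,pos,rot); v,u=np.mgrid[:d.shape[0],:d.shape[1]]
    q=np.stack([(u-k[0,2])/k[0,0]*d,(v-k[1,2])/k[1,1]*d,d],-1); return q@Rw.T+C
E
python3 - <<'E'
from h import *
for n in ['scene','top','wrist']: shot(n,n+'0'); print(n,optics.get_calibration(n))
print(readout.get_obs())
E
```

```text
pics
scene {'vertical_fov': 56.94718902468971, 'cx': 260.1280403027595, 'cy': 198.86885924555034, 'rvec': array([ 1.24468607,  2.28295408, -0.92745668]), 'tvec': array([ 0.3312704 , -0.1377374 ,  1.57469887])}
top {'vertical_fov': 45.00411172746595, 'cx': 245.64951388942023, 'cy': 198.97459252770264, 'rvec': array([ 2.14265267, -2.05211318,  0.23804869]), 'tvec': array([-0.07648262,  0.54519808,  1.38759098])}
wrist {'vertical_fov': 59.50214853801737, 'cx': 256.1189686867542, 'cy': 191.40104859205772, 'T_tool_cam': array([[ 3.33041055e-04, -9.70394463e-01, -2.41525311e-01,
         6.87385209e-02],
       [ 9.99999773e-01,  4.64837561e-04, -4.88705781e-04,
         8.15914901e-04],
       [ 5.86507420e-04, -2.41525093e-01,  9.70394397e-01,
        -1.69442041e-01],
       [ 0.00000000e+00,  0.00000000e+00,  0.00000000e+00,
         1.00000000e+00]])}
{'time': 0.15, 'joint_positions': array([-1.31558528e+00,  1.24365180e-01,  1.65135131e+00, -8.57781042e-06,
        1.36750403e+00, -8.26067418e-02]), 'dq': array([-0.0021931 , -0.00233298, -0.00376954,  0.00086946,  0.00138079,
       -0.00152475]), 'tau': array([ 1.09297548e-04, -4.18192828e+01, -3.60472405e+01,  7.74047454e-02,
        4.68627980e-02, -1.10745793e-04]), 'position': array([ 0.21526878, -0.61279033,  0.21366835]), 'tcp_rot': array([-3.13996965e+00, -1.25950093e-04,  3.37819424e-01]), 'contact_force': array([-0.2176759 ,  0.06903507,  0.07645772]), 'wrist_torque': array([ 0.04948635,  0.04962183, -0.00516514]), 'gripper_width': 0.09526546154447837}
```

View pics/scene0.png

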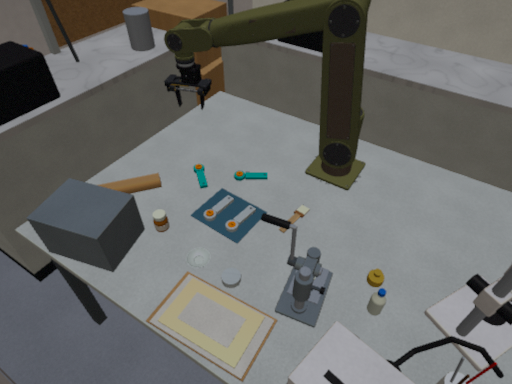

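View pics/top0.png

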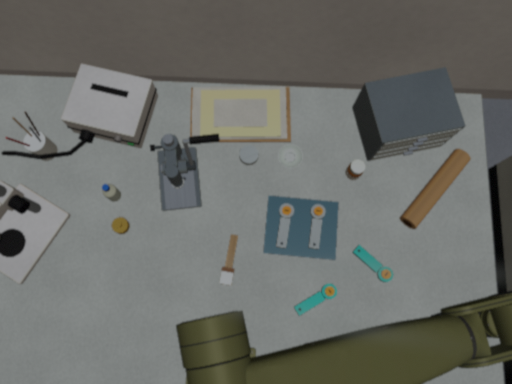

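View pics/wrist0.png

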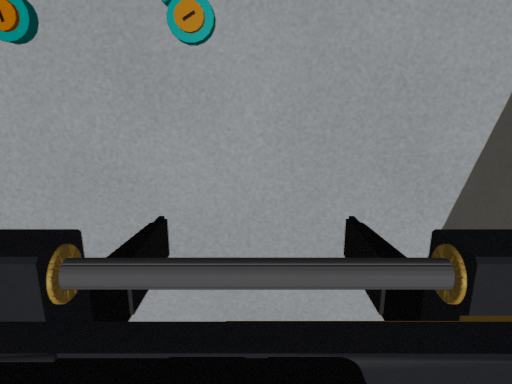

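Run:
```python
from h import *
for n in ['scene','top']:
    k,Rw,C=pose(n); print(n,C.round(3),Rw.round(2).tolist())
z=np.load('pics/top0.npz');p,d=z['p'],z['d']
W=cloud('top',d)
def at(u,v): print((u,v),W[v,u].round(3),d[v,u])
for uv in [(287,211),(318,212),(282,240),(316,240),(265,197),(338,200),(335,257),(170,140),(180,170),(204,138),(190,200),(160,208),(200,205),(300,230)]: at(*uv)
big=cv2.resize(p[:,:,::-1][110:290,140:360],None,fx=3.6,fy=3.3,interpolation=cv2.INTER_CUBIC)
cv2.imwrite('pics/topz.png',big[:600,:800])
z=np.load('pics/scene0.npz');p=z['p']
cv2.imwrite('pics/scz.png',cv2.resize(p[:,:,::-1][180:330,180:380],None,fx=4,fy=4,interpolation=cv2.INTER_CUBIC))
```

```text
scene [1.204 0.354 1.017] [[-0.54, 0.59, -0.6], [0.84, 0.39, -0.37], [0.02, -0.7, -0.71]]
top [ 0.218 -0.066  1.475] [[0.04, -0.97, 0.23], [-1.0, -0.04, 0.01], [0.0, -0.23, -0.97]]
(287, 211) [ 0.524 -0.186  0.023] 1.4830054
(318, 212) [ 0.525 -0.286  0.021] 1.4839787
(282, 240) [ 0.431 -0.173  0.016] 1.4685546
(316, 240) [ 0.435 -0.281  0.017] 1.4671988
(265, 197) [ 0.572 -0.115  0.002] 1.514649
(338, 200) [ 0.572 -0.353  0.003] 1.5117171
(335, 257) [ 0.386 -0.344 -0.002] 1.4744064
(170, 140) [0.679 0.171 0.211] 1.338001
(180, 170) [0.607 0.145 0.153] 1.3780354
(204, 138) [0.649 0.062 0.32 ] 1.2247593
(190, 200) [0.546 0.126 0.022] 1.4916658
(160, 208) [0.52  0.224 0.004] 1.5045315
(200, 205) [0.533 0.094 0.013] 1.4975685
(300, 230) [ 0.467 -0.231  0.003] 1.4886427
```

View pics/topz.png

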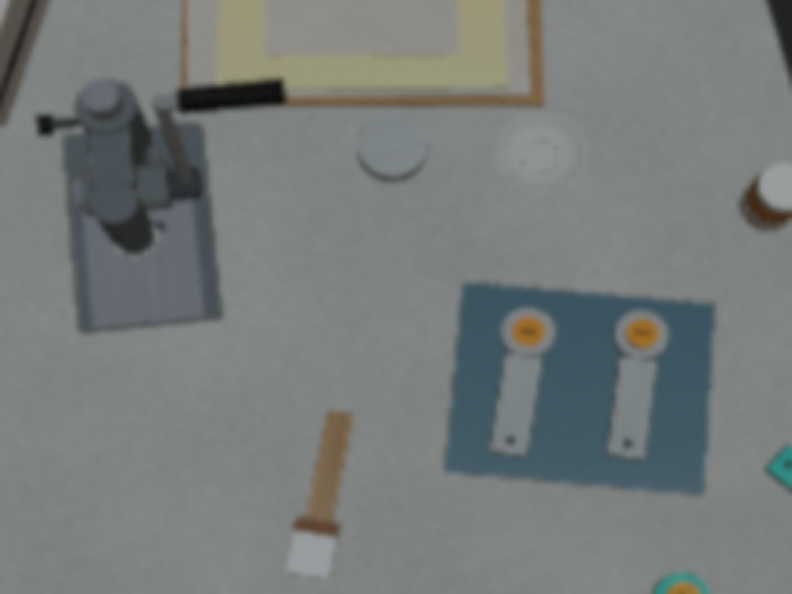

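View pics/scz.png

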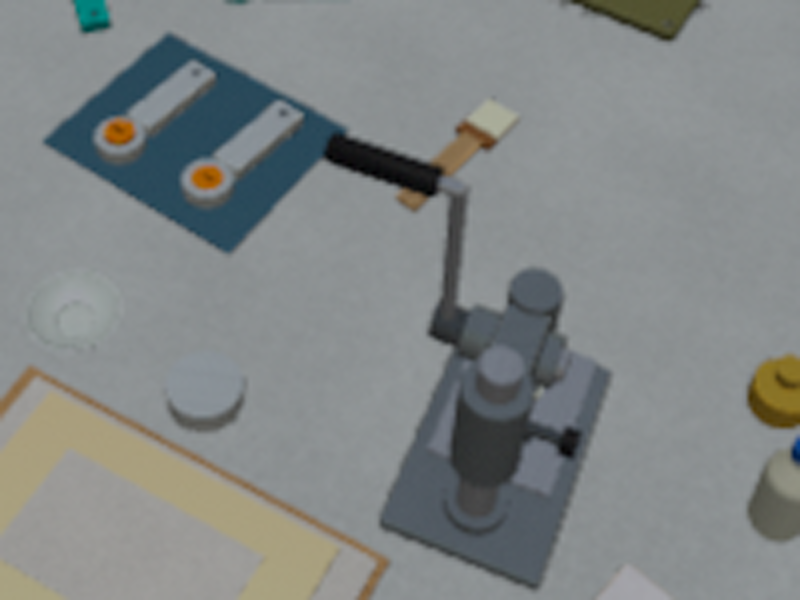

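```bash
python3 -m handwheel '[0,0,0,37,-37,4,100, 0,0,0,37,-37,4,100, 0,0,0,37,-37,4,100, 0,0,0,37,-37,4,100, 0,0,0,37,-37,4,100, 0,0,0,37,-37,4,100, 0,0,0,37,-37,4,100, 0,0,0,37,-37,4,100, 0,0,10.6,0,0,0,100, 0,0,10.6,0,0,0,100, 0,0,1,0,0,0,100]'
python3 - <<'E'
from h import *
p,d,o=shot('wrist','w1'); print(o['position'],o['tcp_rot'])
E
```

```text
time: 1.52
position: [0.3965, -0.2356, 0.1824]
tcp_rot: [-3.141, 0.0, -0.048]
contact_force: [0.3, -1.1, 0.0]
gripper_width: 0.0951
[ 0.39647084 -0.23558129  0.18241815] [-3.14138114e+00  3.85577218e-04 -4.79876905e-02]
```

View pics/w1.png

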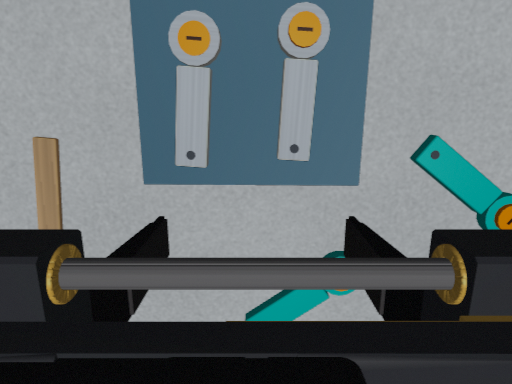

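Run:
```python
from h import *
z=np.load('pics/w1.npz');p,d=z['p'],z['d'];a=(z['pos'],z['rot'])
W=cloud('wrist',d,*a)
hsv=cv2.cvtColor(p,cv2.COLOR_RGB2HSV)
m=cv2.inRange(hsv,(5,150,120),(25,255,255)); m[200:]=0
n,l,s,c=cv2.connectedComponentsWithStats(m)
for i in range(1,n):
    if s[i,4]>300:
        q=l==i; print('mount',c[i],s[i],'z',np.median(W[q][:,2]), ray('wrist',c[i],.019,*a),ray('wrist',c[i],.0245,*a))
g=((hsv[:,:,1]<40)&(hsv[:,:,2]>90)).astype(np.uint8)
# carriers: greyish inside mat
mat=cv2.inRange(hsv,(95,70,40),(115,255,160)); 
cn,_=cv2.findContours(mat,cv2.RETR_EXTERNAL,cv2.CHAIN_APPROX_NONE); mc=max(cn,key=cv2.contourArea)
hull=np.zeros_like(mat); cv2.fillPoly(hull,[cv2.convexHull(mc)],255); hull=cv2.erode(hull,np.ones((5,5)))
g=(hull>0)&(mat==0)
g=cv2.morphologyEx(g.astype(np.uint8),cv2.MORPH_OPEN,np.ones((3,3)))
n,l,s,c=cv2.connectedComponentsWithStats(g)
for i in range(1,n):
    if s[i,4]>800:
        q=l==i; print('grey',s[i],'z',np.percentile(W[q][:,2],[10,50,90]).round(4)); 
        v,u=np.nonzero(q); X=ray('wrist',np.c_[u,v],.019,*a)
        zc=W[q][:,2]
        print(' x range',X[:,0].min(),X[:,0].max())
        # tail: slices
        t=[]
        for x in np.arange(X[:,0].min()+.012,X[:,0].min()+.062,.004):
            k=abs(X[:,0]-x)<.002; t.append((x,X[k,1].min(),X[k,1].max()))
        t=np.array(t); print((t[:,2]-t[:,1]).round(4)); f=np.polyfit(t[:,0],(t[:,1]+t[:,2])/2,1); print(' line',f,np.arctan(f[0]))
        nose=X[X[:,0]>X[:,0].min()+.1]; 
        rm=(X[:,0]>X[:,0].min()+.105); cc,r=cv2.minEnclosingCircle(nose.astype(np.float32)[:,:2]*1000); print(' circ',cc,r)
print('mat',cv2.boxPoints(cv2.minAreaRect(mc)))
```

```text
mount [304.36798088  28.80167264] [289  11  32  36 837] z 0.023981729938219343 [[ 0.5328749  -0.28621213  0.019     ]] [[ 0.53175963 -0.28543427  0.0245    ]]
mount [193.41022444  37.53366584] [178  21  32  34 802] z 0.018734899105706138 [[ 0.53036535 -0.18454235  0.019     ]] [[ 0.52929155 -0.18544457  0.0245    ]]
grey [ 277    2   54  159 5888] z [0.0172 0.0185 0.0238]
 x range 0.4122486775975383 0.555137196671441
[0.0327 0.0326 0.0325 0.0324 0.0323 0.0322 0.0321 0.033  0.0329 0.0319
 0.0327 0.0326 0.0325]
 line [-0.10465314 -0.22958606] -0.10427357005652292
 circ (530.981201171875, -284.839111328125) 24.879858016967773
grey [ 168   10   54  158 5940] z [0.017  0.0184 0.0194]
 x range 0.4100861035284468 0.5534005516847711
[0.0333 0.0332 0.0331 0.034  0.0339 0.0338 0.0337 0.0335 0.0334 0.0333
 0.0342 0.0341 0.034 ]
 line [-0.11445151 -0.12422869] -0.11395566564513997
 circ (528.8795166015625, -185.28070068359375) 25.085750579833984
mat [[130.   0.]
 [372.   0.]
 [372. 184.]
 [130. 184.]]
```

```bash
python3 -m handwheel '[0,0,0,1,-46,-7,100, 0,0,0,1,-46,-7,100, 0,0,0,1,-46,-7,100, 0,0,0,1,-46,-7,100, 0,0,0,1,-46,-7,100, 0,0,0,1,-46,-7,100, 0,0,0,1,-46,-7,100, 0,0,0,1,-46,-7,100, 0,0,0,0,0,0,100,0,0,0,0,0,0,100]'
python3 - <<'E'
from h import *
p,d,o=shot('wrist','w2'); print(o['position'],o['tcp_rot'])
E
```

```text
time: 2.82
position: [0.4227, 0.1307, 0.2383]
tcp_rot: [3.141, 0.001, -0.048]
contact_force: [-0.3, -0.8, -0.2]
gripper_width: 0.0951
[0.42267554 0.13073358 0.23828369] [ 3.14094385e+00  6.28433244e-04 -4.84105172e-02]
```

View pics/w2.png

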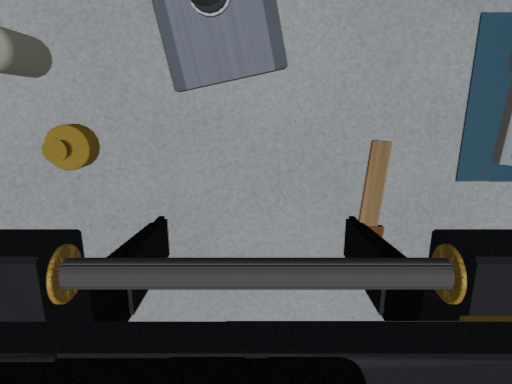

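```bash
python3 -m handwheel '[0,0,0,0,0,50,100, 0,0,0,0,0,50,100, 0,10.6,0,0,0,0,100, 0,10.6,0,0,0,0,100, 0,10.6,0,0,0,0,100, 0,0,0,0,0,0,100,0,0,0,0,0,0,100]'
python3 - <<'E'
from h import *
p,d,o=shot('wrist','w3'); print(o['position'],o['tcp_rot'])
p,d,o=shot('scene','s3')
E
```

```text
time: 3.75
position: [0.4239, 0.1307, 0.1402]
tcp_rot: [-3.141, -0.555, -0.051]
contact_force: [0.6, -0.2, -0.1]
gripper_width: 0.0951
[0.42391777 0.13072594 0.14016805] [-3.14123488 -0.55512874 -0.05115333]
```

View pics/w3.png

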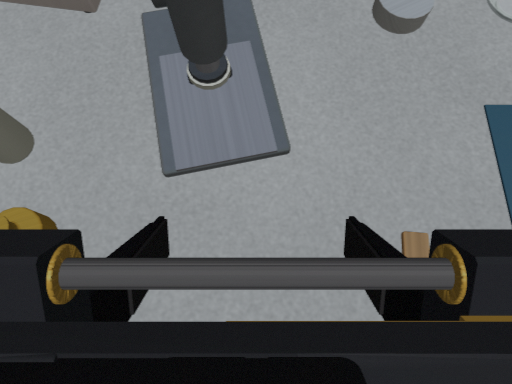

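Run:
```python
from h import *
z=np.load('pics/w3.npz');p,d=z['p'],z['d']
cv2.imwrite('pics/w3z.png',cv2.resize(p[:,:,::-1][0:185,130:300],None,fx=4,fy=3.2,interpolation=cv2.INTER_CUBIC))
cv2.imwrite('pics/w3y.png',cv2.resize(p[:,:,::-1][50:100,170:250],None,fx=10,fy=10,interpolation=cv2.INTER_CUBIC))
```

```text
(no output)
```

View pics/w3z.png

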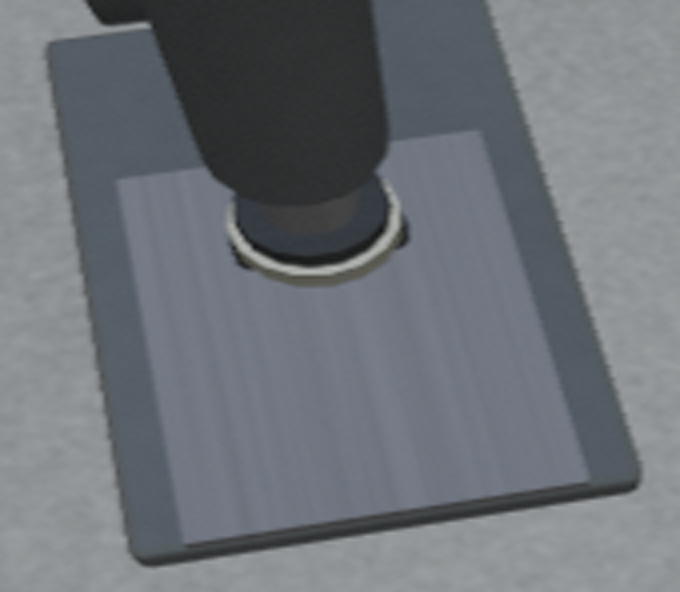

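View pics/w3y.png

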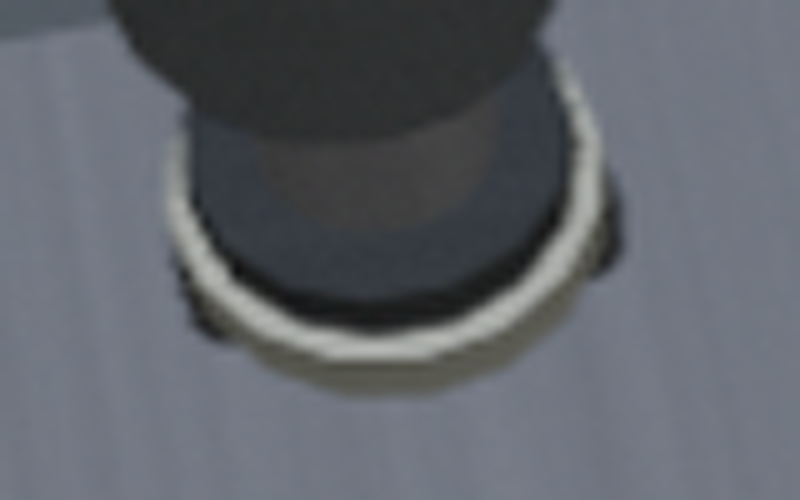

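Run:
```python
from h import *
z=np.load('pics/w3.npz');a=(z['pos'],z['rot'])
uv=np.array([[118,180],[481,130],[588,482],[183,543]])/[4,3.2]+[130,0]-.4
X=ray('wrist',uv,.020,*a); print(X.round(4))
M=np.array([[60,50],[60,-50],[-75,-50],[-75,50]])/1000.
A,B=M-M.mean(0),X[:,:2]-X[:,:2].mean(0)
H=A.T@B; th=np.arctan2(H[0,1]-H[1,0],H[0,0]+H[1,1]); Rm=np.array([[np.cos(th),-np.sin(th)],[np.sin(th),np.cos(th)]])
t=X[:,:2].mean(0)-Rm@M.mean(0); print('seat',t,'yaw',th,'res',(X[:,:2]-M@Rm.T-t).round(4).tolist())
pf=ray('wrist',[207.4,89.3],.057,*a)[0]; print('pad front pred',(Rm@[-.02,0]+t),pf)
def P(x,y,zz): return np.r_[Rm@[x,y]+t,zz]
# cross-check in top & scene: handle ends, lever grip
for n in ['top','scene']:
    print(n,proj(n,[P(.039,-.15,.309),P(.039,-.07,.309),P(-.075,.05,.02),P(-.075,-.05,.02)]).round(1))
print('grip',P(.039,-.11,.309),'carrier target grip',P(-.08,0,.028))
# handle from depth
for n,f in [('top','top0'),('scene','s3')]:
    q=np.load(f'pics/{f}.npz'); W=cloud(n,q['d']); m=(W[...,2]>.27)&(W[...,2]<.345)&(abs(W[...,0]-.65)<.08)&(W[...,1]>-.02)&(W[...,1]<.16)&(q['p'].max(-1)<60)
    Q=W[m]; 
    if len(Q)<10: print(n,'none');continue
    pc=(Q[:,:2]-t)@Rm; print(n,len(Q),pc.mean(0),np.percentile(pc,[2,98],axis=0).tolist(),np.percentile(Q[:,2],[2,50,98]))
    v,u=np.nonzero(m); print(u.min(),u.max(),v.min(),v.max())
```

```text
[[0.6477 0.2239 0.02  ]
 [0.6633 0.1254 0.02  ]
 [0.5304 0.1052 0.02  ]
 [0.5154 0.2034 0.02  ]]
seat [0.5966387  0.16561816] yaw 0.1528423074452571 res [[-0.0006, -0.0003], [-0.0002, 0.0], [0.0003, 0.0005], [0.0005, -0.0002]]
pad front pred [0.57687185 0.1625732 ] [0.57715314 0.16724329 0.057     ]
top [[219.  136.6]
 [189.1 139.7]
 [165.3 208.7]
 [196.4 205.4]]
scene [[261.2 215.6]
 [289.1 225. ]
 [328.5 269.1]
 [300.  258.9]]
grip [0.65193132 0.06283818 0.309     ] carrier target grip [0.51757131 0.15343833 0.028     ]
top 190 [ 0.03415423 -0.1091465 ] [[0.027486976819971976, -0.1452022138160378], [0.042748751515516215, -0.07318138061682242]] [0.30707637 0.31759467 0.32326435]
190 218 135 143
scene 207 [ 0.04495087 -0.10703572] [[0.0370599832040732, -0.14541276334680453], [0.04991702434969718, -0.06990899645669699]] [0.30392165 0.31568564 0.32112433]
261 289 213 228
```

```bash
python3 - <<'E'
from h import *
z=np.load('pics/top0.npz');p=z['p'];hsv=cv2.cvtColor(p,cv2.COLOR_RGB2HSV)
m=cv2.inRange(hsv,(5,150,120),(25,255,255))
n,l,s,c=cv2.connectedComponentsWithStats(m)
for i in range(1,n):
    if s[i,4]>20: print(c[i],s[i,4],ray('top',c[i],.0245),ray('top',c[i],.019))
E
python3 -m handwheel '[0,-10.6,0,0,0,0,100, 0,-10.6,0,0,0,0,100, 0,-10.6,0,0,0,0,100, 0,0,-10.6,0,0,0,100, 0,0,-10.6,0,0,0,100, 0,0,-10.6,0,0,0,100, 0,0,-10.6,0,0,0,100, 0,0,-10.6,0,0,0,100, 0,0,-10.6,0,0,0,100, 0,0,-10.6,0,0,0,100, 0,0,-10.6,0,0,0,100, 0,0,-10.6,0,0,0,100]'
python3 -m handwheel '[0,0,-10.2,0,0,0,100, 0,0,-10.2,0,0,0,100, 0,0,-10.2,0,0,0,100, 0,0,-10.2,0,0,0,100, 0,0,-10.2,0,0,0,100, 0,0,-10.2,0,0,0,100, 0,0,-10.2,0,0,0,100, 0,0,-10.2,0,0,0,100,0,0,0,0,0,0,100,0,0,0,0,0,0,100]'
cat >> h.py <<'E'
def need(x,y,z,yaw,roll=np.pi,pitch=0):
    o=readout.get_obs(); Rt=R.from_euler('xyz',o['tcp_rot']); Rg=R.from_euler('xyz',[roll,pitch,yaw])
    print('turn deg (tool)',np.degrees((Rt.inv()*Rg).as_rotvec()).round(2))
    d=np.array([x,y,z])-o['position']
    print('shift mm in cur frame',(Rt.inv().apply(d)*1000).round(1),'in goal frame',(Rg.inv().apply(d)*1000).round(1), 'pos',o['position'].round(4),'j',o['joint_positions'].round(2),'t',o['time'],'F',o['contact_force'].round(1),'w',o['gripper_width'])
E
python3 -c "
from h import *
need(.452,-.277,.1,np.pi-.104)"
```

```text
[286.24390244 210.        ] 41 [[ 0.52643837 -0.18377654  0.0245    ]] [[ 0.5276091  -0.18422397  0.019     ]]
[318.         210.66666667] 42 [[ 0.52865163 -0.28525564  0.0245    ]] [[ 0.52983076 -0.28608774  0.019     ]]
[119.28037383 224.71028037] 107 [[0.45586095 0.34444512 0.0245    ]] [[0.45676414 0.34600004 0.019     ]]
[329.18604651 290.88372093] 43 [[ 0.27830017 -0.32148654  0.0245    ]] [[ 0.27853028 -0.32245599  0.019     ]]
time: 5.35
position: [0.4248, 0.1311, 0.1395]
tcp_rot: [-3.141, -0.001, 1.621]
contact_force: [-0.5, 0.3, 0.3]
gripper_width: 0.0951
time: 6.6
position: [0.4238, 0.1312, 0.139]
tcp_rot: [3.141, -0.0, 3.037]
contact_force: [0.1, -0.3, -0.7]
gripper_width: 0.0948
turn deg (tool) [ 0.01 -0.01 -0.06]
shift mm in cur frame [ -70.9 -403.    38.9] in goal frame [ -70.5 -403.    39. ] pos [0.4238 0.1312 0.139 ] j [ 0.18 -0.3   2.17  0.    1.27 -1.29] t 6.6 F [ 0.1 -0.3 -0.7] w 0.09481403961755802
```

```bash
python3 -m handwheel '[0,0,0,-7,-40,3,60, 0,0,0,-7,-40,3,60, 0,0,0,-7,-40,3,60, 0,0,0,-7,-40,3,60, 0,0,0,-7,-40,3,60, 0,0,0,-7,-40,3,60, 0,0,0,-7,-40,3,60, 0,0,0,-7,-40,3,60, 0,0,0,-7,-40,3,60, 0,0,0,-7,-43,3,60, 0,0,0,0,0,0,60,0,0,0,0,0,0,60]'
python3 - <<'E'
from h import *
need(.4515,-.277,.0065,np.pi-.104)
p,d,o=shot('wrist','w4'); 
P=lambda s,l,z:[.531+s*np.cos(-.104)-l*np.sin(-.104),-.285+s*np.sin(-.104)+l*np.cos(-.104),z]
print(proj('wrist',[P(-.12,.016,.019),P(-.12,-.016,.019)],o['position'],o['tcp_rot']))
E
```

```text
time: 8.1
position: [0.4513, -0.2765, 0.1084]
tcp_rot: [3.141, -0.001, 3.038]
contact_force: [-0.3, 0.2, 1.0]
gripper_width: 0.0569
turn deg (tool) [ 0.05 -0.03  0.03]
shift mm in cur frame [ -0.3  -0.6 101.9] in goal frame [ -0.2  -0.5 101.9] pos [ 0.4513 -0.2765  0.1084] j [-0.65 -0.05  2.02  0.    1.18 -2.12] t 8.1 F [-0.3  0.2  1. ] w 0.056863614071672924
[[276.76207763 143.09393642]
 [235.02226431 143.06055673]]
```

View pics/w4.png

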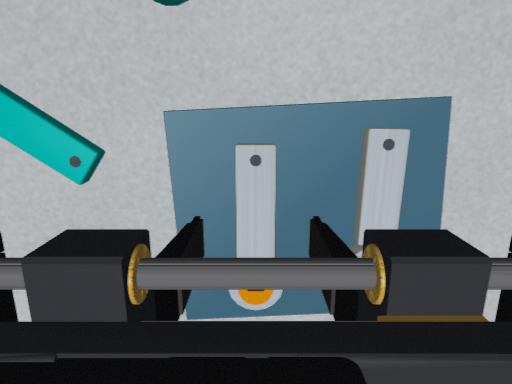

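```bash
python3 -m handwheel '[0,0,0,0,0,40,60, 0,0,0,0,0,40,60, 0,0,0,0,0,15,60, 0,0,0,0,0,8,60, 0,0,0,0,0,0,60, 0,0,0,0,0,0,45, 0,0,0,0,0,0,36, 0,0,0,0,0,0,32, 0,0,0,0,0,0,20, 0,0,0,0,0,0,20]' 30; python3 -m handwheel '[0,0,0,0,0,0,20,0,0,0,0,0,0,20,0,0,0,0,0,0,20]'
```

```text
time: 9.4
position: [0.4517, -0.2771, 0.0062]
tcp_rot: [-3.141, 0.001, 3.039]
contact_force: [-0.7, 0.6, 3.3]
gripper_width: 0.032
time: 9.78
position: [0.4517, -0.2771, 0.0062]
tcp_rot: [-3.141, 0.001, 3.04]
contact_force: [-0.9, 0.7, 6.0]
gripper_width: 0.032
```

```bash
python3 -m handwheel '[0,0,0,0,0,-10,20,0,0,0,0,0,-20,20,0,0,0,0,0,-30,20,0,0,0,0,0,0,20,0,0,0,0,0,0,20]'
python3 - <<'E'
from h import *
t=np.array([.5966387,.16561816]);th=.1528
P=lambda x,y:t+np.array([[np.cos(th),-np.sin(th)],[np.sin(th),np.cos(th)]])@[x,y]
need(*P(-.18,0),.066,np.pi+th)
p,d,o=shot('wrist','w5')
E
```

```text
time: 10.4
position: [0.4506, -0.2761, 0.0644]
tcp_rot: [3.141, -0.002, 3.04]
contact_force: [0.3, -0.4, -3.0]
gripper_width: 0.0323
turn deg (tool) [  0.07  -0.09 -14.6 ]
shift mm in cur frame [ 73.9 409.   -1.1] in goal frame [-31.6 414.4  -1.6] pos [ 0.4506 -0.2761  0.0644] j [-0.65  0.    2.05  0.    1.1  -2.12] t 10.4 F [ 0.3 -0.4 -3. ] w 0.03233560847344474
```

View pics/w5.png

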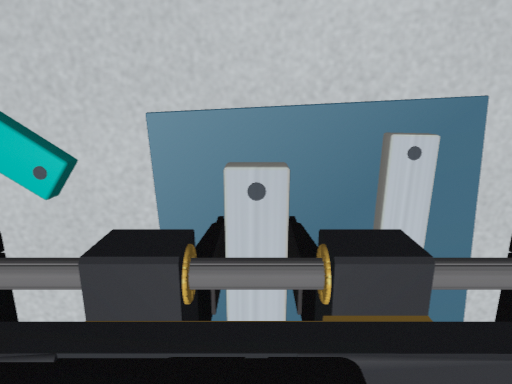

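```bash
python3 - <<'E'
from h import *
z=np.load('pics/w5.npz');d=z['d'];W=cloud('wrist',d,z['pos'],z['rot'])
Rt=R.from_euler('xyz',z['rot']); T=Rt.inv().apply(W[170:240,232:282].reshape(-1,3)-z['pos'])
A=np.c_[T[:,0],T[:,1],np.ones(len(T))]; k=abs(T[:,2]+.0128)<.006; c=np.linalg.lstsq(A[k],T[k,2],rcond=None)[0]; print(k.sum(),c, 'deg',np.degrees(c[:2]))
T=Rt.inv().apply(ray('wrist',[[226,164],[287,164]],z['pos'][2]+.0128,z['pos'],z['rot'])-z['pos']);print(T)
E
python3 -m handwheel '[0,0,-7.3,0,0,0,20, 0,0,-7.3,0,0,0,20, 0,0,0,-3,41,0,20, 0,0,0,-3,41,0,20, 0,0,0,-3,41,0,20, 0,0,0,-3,41,0,20, 0,0,0,-3,41,0,20, 0,0,0,-3,41,0,20, 0,0,0,-3,41,0,20, 0,0,0,-3,41,0,20, 0,0,0,-3,41,0,20, 0,0,0,-3,41,0,20]'
```

```text
3486 [-0.00789493 -0.00143226 -0.01208951] deg [-0.45234615 -0.08206267]
[[ 0.04021635 -0.01427011 -0.01274794]
 [ 0.04022007  0.01446456 -0.01271771]]
time: 11.95
position: [0.4172, 0.1341, 0.0641]
tcp_rot: [-3.142, -0.003, -2.989]
contact_force: [-0.9, -0.7, -2.6]
gripper_width: 0.0318
```

```bash
cat >> h.py <<'E'
th=.1528; t0=np.array([.5966387,.16561816]); RP=np.array([[np.cos(th),-np.sin(th)],[np.sin(th),np.cos(th)]])
P=lambda x,y:t0+RP@[x,y]
def inpress():
    o=readout.get_obs(); return ((o['position'][:2]-t0)@RP*1000).round(2), (o['position'][2]*1000).round(2)
E
python3 -m handwheel '[0,0,0,0,0,18,20,0,0,0,0,0,18,20,0,0,0,0,0,0,20]'
python3 - <<'E'
from h import *
print(inpress()); need(*P(-.095,0),.028,np.pi+th)
E
```

```text
time: 12.32
position: [0.4158, 0.1327, 0.0268]
tcp_rot: [-3.141, -0.007, -2.988]
contact_force: [-0.3, 0.4, -2.3]
gripper_width: 0.0317
(array([-183.7 ,   -5.05]), np.float64(26.78))
turn deg (tool) [-0.01 -0.38  0.02]
shift mm in cur frame [-88.7   5.   -1.8] in goal frame [-88.7   5.1  -1.2] pos [0.4158 0.1327 0.0268] j [ 0.19 -0.15  2.26  0.    1.04 -1.54] t 12.325 F [-0.3  0.4 -2.3] w 0.03172002855653851
```

```bash
python3 -m handwheel '[0,0,0,0,5,-1,20,0,0,0,-10,0,0,20,0,0,0,-20,0,0,20,0,0,0,-20,0,0,20,0,0,0,-20,0,0,20,0,0,0,-10,0,0,20,0,0,0,-8,0,0,20,0,0,0,0,0,0,20,0,0,0,0,0,0,20]'
python3 - <<'E'
from h import *
print(inpress()); need(*P(-.08,0),.0235,np.pi+th)
shot('wrist','w6'); shot('scene','s6')
q=cv2.imread('pics/s6.png')[200:340,230:400]; cv2.imwrite('pics/s6z.png',cv2.resize(q,None,fx=4,fy=4,interpolation=cv2.INTER_CUBIC))
E
```

```text
time: 13.45
position: [0.5043, 0.1513, 0.0305]
tcp_rot: [-3.142, -0.001, -2.989]
contact_force: [0.4, -0.8, -1.8]
gripper_width: 0.0318
(array([-93.44,  -0.13]), np.float64(30.47))
turn deg (tool) [-0.   -0.04  0.  ]
shift mm in cur frame [-13.4   0.1   7. ] in goal frame [-13.4   0.1   7. ] pos [0.5043 0.1513 0.0305] j [ 0.19  0.05  2.07  0.    1.03 -1.53] t 13.45 F [ 0.4 -0.8 -1.8] w 0.03184807268955792
```

View pics/s6z.png

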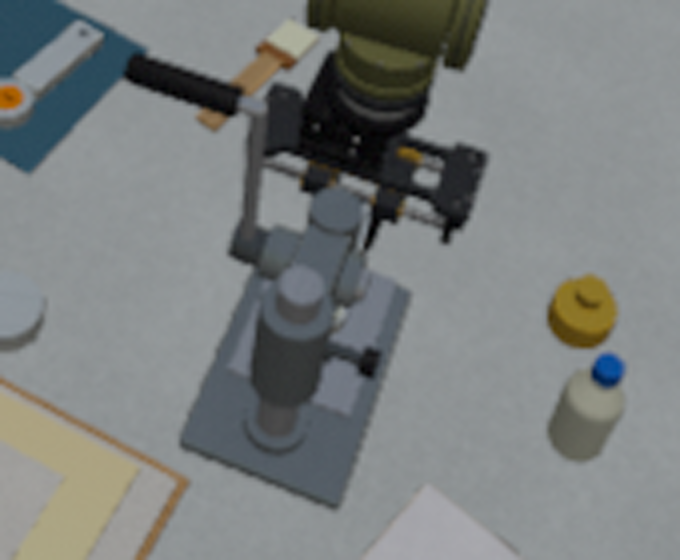

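View pics/w6.png

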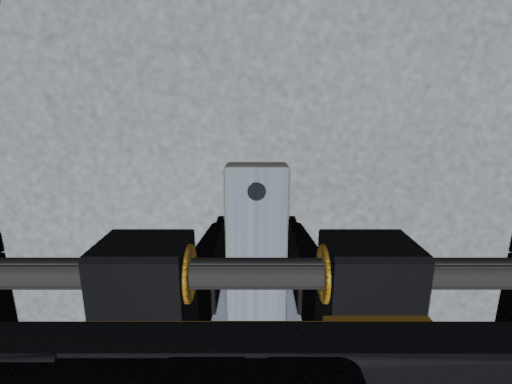

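```bash
python3 -m handwheel '[0,0,0,0,0,3,20,0,0,0,0,0,2.5,20,0,0,0,0,0,0,20,0,0,0,0,0,0,20]'; python3 -c "
from h import *
print(inpress())"; python3 -m handwheel '[0,0,0,0,0,1,20,0,0,0,0,0,0,20]';python3 -m handwheel '[0,0,0,0,0,1,20,0,0,0,0,0,0,20]'
```

```text
time: 14.05
position: [0.5049, 0.1514, 0.0251]
tcp_rot: [3.142, -0.0, -2.989]
contact_force: [0.5, -0.5, -1.9]
gripper_width: 0.0316
(array([-92.86,  -0.13]), np.float64(25.15))
time: 14.3
position: [0.5048, 0.1513, 0.0241]
tcp_rot: [-3.142, -0.0, -2.989]
contact_force: [-1.5, 0.0, -2.1]
gripper_width: 0.032
time: 14.55
position: [0.505, 0.1514, 0.0233]
tcp_rot: [-3.142, 0.0, -2.989]
contact_force: [-0.4, -0.9, -0.4]
gripper_width: 0.0317
```

```bash
python3 -m handwheel '[0,0,0,-4,0,0,20,0,0,0,-4,0,0,20,0,0,0,-2,0,0,20,0,0,0,0,0,0,20]'; python3 -c "
from h import *
print(inpress())"; python3 -m handwheel '[0,0,0,-1.5,0,0,20,0,0,0,0,0,0,20]';python3 -m handwheel '[0,0,0,-1.5,0,0,20,0,0,0,0,0,0,20]'; python3 -c "
from h import *
print(inpress())"
```

```text
time: 15.05
position: [0.5152, 0.1529, 0.0232]
tcp_rot: [-3.142, 0.001, -2.989]
contact_force: [-0.2, -0.3, -0.4]
gripper_width: 0.0317
(array([-82.39,  -0.17]), np.float64(23.23))
time: 15.3
position: [0.5164, 0.1531, 0.0232]
tcp_rot: [3.142, 0.0, -2.989]
contact_force: [-0.4, 0.3, -1.1]
gripper_width: 0.0315
time: 15.55
position: [0.5168, 0.1532, 0.0232]
tcp_rot: [-3.142, -0.003, -2.989]
contact_force: [-5.2, -1.2, 4.2]
gripper_width: 0.0316
(array([-80.75,  -0.12]), np.float64(23.17))
```

```bash
python3 -m handwheel '[0,0,0,-1.5,0,0,20,0,0,0,0,0,0,20,0,0,0,0,0,0,20]'; python3 -c "
from h import *
o=readout.get_obs();print(inpress(),RP.T@o['contact_force'][:2],o['wrist_torque'])"
```

```text
time: 15.92
position: [0.5169, 0.1533, 0.0232]
tcp_rot: [-3.141, -0.006, -2.989]
contact_force: [-10.1, -1.4, 7.8]
gripper_width: 0.0312
(array([-8.064e+01, -7.000e-02]), np.float64(23.15)) [-10.23110362   0.19002003] [-0.23413433  1.42623662 -0.04151836]
```

```bash
python3 -m handwheel '[0,0,0,0.5,0,0,34,0,0,0,0,0,0,45,0,0,0,0,0,0,60,0,0,0,0,0,0,60,0,0,0,0,0,-15,60,0,0,0,0,0,-40,60,0,0,0,30,0,-40,60,0,0,0,60,0,-20,60,0,0,0,0,0,0,60,0,0,0,0,0,0,60]'
python3 - <<'E'
from h import *
print(inpress())
p,d,o=shot('wrist','w7')
shot('top','t7');q=cv2.imread('pics/t7.png')[120:230,130:260]; cv2.imwrite('pics/t7z.png',cv2.resize(q,None,fx=5,fy=5,interpolation=cv2.INTER_CUBIC))
E
```

```text
time: 17.18
position: [0.431, 0.14, 0.1391]
tcp_rot: [3.142, 0.003, -2.989]
contact_force: [0.4, 0.2, -1.1]
gripper_width: 0.0568
(array([-1.6758e+02, -1.2000e-01]), np.float64(139.06))
```

View pics/w7.png

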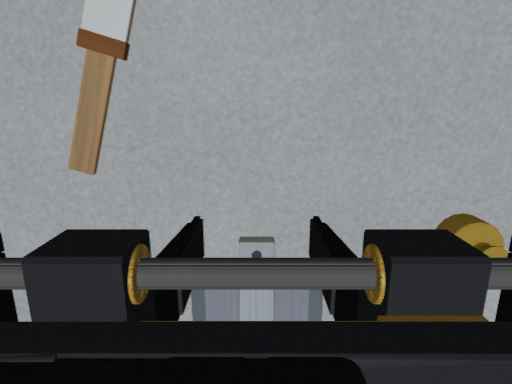

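View pics/t7z.png

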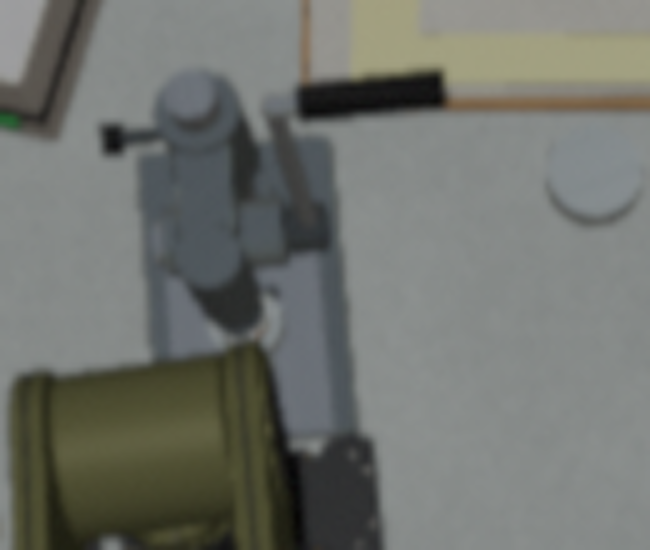

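```bash
python3 -m handwheel '[0,0,0,0,0,-56,60,0,0,0,0,0,-56,60,0,0,0,0,0,-56,60,0,0,0,0,0,-56,60,0,0,0,0,0,-50,60,0,0,10.6,0,0,0,60,0,0,10.6,0,0,0,60,0,0,10.6,0,0,0,60,0,0,10.6,0,0,0,60,0,0,10.6,0,0,0,60,0,0,10.6,0,0,0,60,0,0,10.6,0,0,0,60]'
python3 -m handwheel '[0,0,10.6,0,0,0,60,0,0,5.2,0,0,0,60,0,0,0,0,0,0,60]'
python3 - <<'E'
from h import *
print(inpress()); need(*P(.039,-.115),.39,np.pi/2+th)
E
```

```text
time: 18.77
position: [0.4317, 0.14, 0.411]
tcp_rot: [-3.139, -0.001, 1.993]
contact_force: [-0.4, 0.4, 0.1]
gripper_width: 0.0571
time: 19.15
position: [0.4315, 0.14, 0.411]
tcp_rot: [-3.139, 0.0, 1.724]
contact_force: [0.5, 0.3, 0.4]
gripper_width: 0.0567
(array([-167.13,   -0.2 ]), np.float64(411.01))
turn deg (tool) [-0.14  0.01  0.05]
shift mm in cur frame [-115.   206.1   20.5] in goal frame [-114.8  206.1   21. ] pos [0.4315 0.14   0.411 ] j [ 0.2  -0.36  1.77 -0.    1.74  0.04] t 19.15 F [0.5 0.3 0.4] w 0.056687621721018516
```

```bash
python3 -m handwheel '[0,0,0,-23,41,4,60,0,0,0,-23,41,4,60,0,0,0,-23,41,4,60,0,0,0,-23,41,4,60,0,0,0,-23,42,4,60,0,0,0,0,0,0,60,0,0,0,0,0,0,60]'
python3 - <<'E'
from h import *
print(inpress()); need(*P(.039,-.115),.288,np.pi/2+th)
p,d,o=shot('wrist','w8')
E
```

```text
time: 20.02
position: [0.6516, 0.0577, 0.3911]
tcp_rot: [-3.14, -0.0, 1.724]
contact_force: [0.5, -0.2, 0.8]
gripper_width: 0.0574
(array([  37.91, -115.01]), np.float64(391.13))
turn deg (tool) [-0.1  -0.03  0.05]
shift mm in cur frame [ -0.    1.3 103.1] in goal frame [  0.    1.1 103.1] pos [0.6516 0.0577 0.3911] j [ 0.01  0.08  1.4   0.    1.66 -0.15] t 20.025 F [ 0.5 -0.2  0.8] w 0.057413993520126855
```

View pics/w8.png

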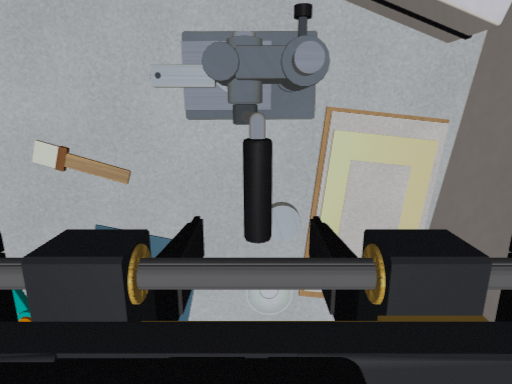

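```bash
python3 -m handwheel '[0,0,0,0,1,40,60,0,0,0,0,0,40,60,0,0,0,0,0,23,60,0,0,0,0,0,0,45,0,0,0,0,0,0,32,0,0,0,0,0,0,26,0,0,0,0,0,0,15,0,0,0,0,0,0,15,0,0,0,0,0,0,15,0,0,0,0,0,0,15]' 20
python3 - <<'E'
from h import *
print(inpress()); o=readout.get_obs(); print(RP.T@o['contact_force'][:2],o['contact_force'][2])
print('arc plan (TCP press x,z; alpha) from home')
r=170
prev=None
for a in np.linspace(0,.90,13):
    x=24+r*np.sin(np.radians(5)-a); z=140+r*np.cos(np.radians(5)-a)-20.5
    if prev: print(round(a,3),round(x,1),round(z,1),'step tool y %.1f z %.1f'%(x-prev[0],-(z-prev[1])))
    prev=(x,z)
E
```

```text
time: 21.32
position: [0.6525, 0.0576, 0.2904]
tcp_rot: [3.141, 0.0, 1.724]
contact_force: [-3.8, -0.6, 5.4]
gripper_width: 0.0215
(array([  38.74, -115.26]), np.float64(290.45))
[-3.808086    0.01282174] 5.3668038980797546
arc plan (TCP press x,z; alpha) from home
0.075 26.1 289.5 step tool y -12.7 z -0.6
0.15 13.3 289.2 step tool y -12.7 z 0.3
0.225 0.7 287.9 step tool y -12.7 z 1.3
0.3 -11.9 285.7 step tool y -12.6 z 2.2
0.375 -24.2 282.5 step tool y -12.4 z 3.2
0.45 -36.3 278.4 step tool y -12.1 z 4.1
0.525 -48.1 273.5 step tool y -11.7 z 5.0
0.6 -59.4 267.6 step tool y -11.3 z 5.8
0.675 -70.3 261.0 step tool y -10.9 z 6.7
0.75 -80.6 253.5 step tool y -10.3 z 7.5
0.825 -90.3 245.3 step tool y -9.7 z 8.2
0.9 -99.4 236.4 step tool y -9.1 z 8.9
```

```bash
python3 -m handwheel '[0,0,0,0,-12.7,-0.6,15,0,0,0,0,-12.7,0.3,15,0,0,0,0,-12.7,1.3,15,0,0,0,0,-12.6,2.2,15,0,0,0,0,-12.4,3.2,15,0,0,0,0,-12.1,4.1,15]'
cat >> h.py <<'E'
def arc():
    p,z=inpress(); o=readout.get_obs(); x=p[0]-24; zz=z+19-140; F=RP.T@o['contact_force'][:2]
    print('press',p,z,'ang %.3f r %.1f'%(np.radians(5)-np.arctan2(x,zz),np.hypot(x,zz)),'F',F.round(1),o['contact_force'][2].round(1),'w',o['gripper_width'].round(4),'t',o['time'])
E
python3 -c "
from h import *
arc()"
```

```text
time: 22.08
position: [0.5814, 0.047, 0.2817]
tcp_rot: [3.129, 0.0, 1.724]
contact_force: [8.1, 2.4, 4.1]
gripper_width: 0.0215Traceback (most recent call last):
  File "<string>", line 3, in <module>
    arc()
    ~~~^^
  File "h.py", line 35, in arc
    print('press',p,z,'ang %.3f r %.1f'%(np.radians(5)-np.arctan2(x,zz),np.hypot(x,zz)),'F',F.round(1),o['contact_force'][2].round(1),'w',o['gripper_width'].round(4),'t',o['time'])
                                                                                                                                          ^^^^^^^^^^^^^^^^^^^^^^^^
AttributeError: 'float' object has no attribute 'round'
```

```bash
sed -i "s/o\['gripper_width'\].round(4)/round(o['gripper_width'],4)/" h.py; python3 -m handwheel '[0,0,0,0,-11.7,5,15,0,0,0,0,-11.3,5.8,15,0,0,0,0,-10.9,6.7,15,0,0,0,0,-10.3,7.5,15,0,0,0,0,0,0,15]'; python3 -c "
from h import *
arc()"
```

```text
time: 22.7
position: [0.5374, 0.0402, 0.2563]
tcp_rot: [3.13, -0.0, 1.724]
contact_force: [6.0, 1.5, 4.8]
gripper_width: 0.0214
press [ -77.64 -114.94] 256.34 ang 0.731 r 169.3 F [6.1 0.6] 4.8 w 0.0214 t 22.7
```

```bash
python3 -m handwheel '[0,0,0,0,-9.7,8.2,15,0,0,0,0,-6.5,6,15,0,0,0,0,0,0,15]'; python3 -c "
from h import *
arc()"; python3 -m handwheel '[0,0,0,0,-3,3,15,0,0,0,0,0,0,15]'; python3 -c "
from h import *
arc()"
```

```text
time: 23.08
position: [0.5223, 0.0378, 0.2426]
tcp_rot: [3.128, 0.0, 1.724]
contact_force: [8.4, 2.4, 4.8]
gripper_width: 0.0215
press [ -92.94 -115.  ] 242.6 ang 0.853 r 168.7 F [8.7 1.1] 4.8 w 0.0215 t 23.075
time: 23.32
position: [0.5199, 0.0374, 0.24]
tcp_rot: [3.127, 0.0, 1.724]
contact_force: [8.5, 2.9, 6.4]
gripper_width: 0.0212
press [ -95.38 -115.02] 239.99 ang 0.874 r 168.6 F [8.8 1.6] 6.4 w 0.0212 t 23.325
```

```bash
python3 -m handwheel '[0,0,0,0,-3,3,15,0,0,0,0,0,0,15]'; python3 -c "
from h import *
arc()"; python3 -m handwheel '[0,0,0,0,-2,2,15,0,0,0,0,0,0,15]'; python3 -c "
from h import *
arc()"
```

```text
time: 23.58
position: [0.5188, 0.0372, 0.2388]
tcp_rot: [3.121, 0.0, 1.724]
contact_force: [11.6, 3.5, 8.8]
gripper_width: 0.0214
press [ -96.5  -115.04] 238.77 ang 0.884 r 168.5 F [12.   1.7] 8.8 w 0.0214 t 23.575
time: 23.82
position: [0.5184, 0.0372, 0.2382]
tcp_rot: [3.117, 0.001, 1.724]
contact_force: [14.3, 4.2, 11.5]
gripper_width: 0.0215
press [ -96.91 -115.03] 238.25 ang 0.888 r 168.4 F [14.7  1.9] 11.5 w 0.0215 t 23.825
```

```bash
python3 -m handwheel '[0,0,0,0,-3,3,15,0,0,0,0,0,0,15,0,0,0,0,0,0,15]'; python3 -c "
from h import *
arc()"
```

```text
time: 24.2
position: [0.5178, 0.037, 0.2375]
tcp_rot: [3.11, 0.001, 1.724]
contact_force: [20.3, 6.7, 13.6]
gripper_width: 0.0217
press [ -97.5  -115.07] 237.5 ang 0.894 r 168.3 F [21.1  3.6] 13.6 w 0.0217 t 24.2
```

```bash
python3 -m handwheel '[0,0,0,0,3,-2.5,15,0,0,0,0,3,-2.5,15,0,0,0,0,3,-2.5,15]'; python3 -c "
from h import *
arc()"; python3 -m handwheel '[0,0,0,0,4.5,-4.5,15,0,0,0,0,4.6,-4.4,15,0,0,0,0,4.8,-4.2,15,0,0,0,0,4.9,-4,15,0,0,0,0,5.1,-3.8,15,0,0,0,0,5.2,-3.7,15,0,0,0,0,5.4,-3.4,15,0,0,0,0,5.5,-3.3,15]'; python3 -c "
from h import *
arc()"
```

```text
time: 24.58
position: [0.52, 0.0374, 0.2401]
tcp_rot: [3.13, 0.0, 1.724]
contact_force: [2.4, 2.2, 9.7]
gripper_width: 0.0213
press [ -95.25 -115.03] 240.06 ang 0.873 r 168.5 F [2.7 1.8] 9.7 w 0.0213 t 24.575
time: 25.58
position: [0.5561, 0.0432, 0.2651]
tcp_rot: [-3.14, -0.001, 1.724]
contact_force: [6.2, 2.6, -4.3]
gripper_width: 0.0215
press [ -58.7  -114.83] 265.12 ang 0.608 r 166.2 F [6.6 1.6] -4.3 w 0.0215 t 25.575
```

```bash
python3 -m handwheel '[0,0,0,0,5.6,-3,15,0,0,0,0,5.8,-2.9,15,0,0,0,0,5.9,-2.6,15,0,0,0,0,6,-2.4,15,0,0,0,0,6.1,-2.2,15,0,0,0,0,6.1,-1.9,15,0,0,0,0,6.2,-1.7,15,0,0,0,0,6.2,-1.5,15]'; python3 -c "
from h import *
arc()"
```

```text
time: 26.58
position: [0.6033, 0.0504, 0.2842]
tcp_rot: [-3.14, -0.001, 1.724]
contact_force: [3.9, 2.5, -8.6]
gripper_width: 0.0217
press [ -10.95 -114.91] 284.17 ang 0.298 r 166.9 F [4.2 1.9] -8.6 w 0.0217 t 26.575
```

```bash
python3 -m handwheel '[0,0,0,0,6.3,-1,15,0,0,0,0,6.3,-0.8,15,0,0,0,0,6.3,-0.6,15,0,0,0,0,6.3,-0.4,15,0,0,0,0,6.3,0,15,0,0,0,0,6.3,0,15,0,0,0,0,4,0,15,0,0,0,0,3,0,15]'; python3 -c "
from h import *
arc()"
```

```text
time: 27.58
position: [0.648, 0.057, 0.2884]
tcp_rot: [3.141, 0.0, 1.724]
contact_force: [0.4, 3.0, 2.1]
gripper_width: 0.0212
press [  34.25 -115.17] 288.38 ang 0.026 r 167.7 F [0.9 2.9] 2.1 w 0.0212 t 27.575
```

```bash
python3 -m handwheel '[0,0,0,0,1.5,0,15,0,0,0,0,1.5,0,15,0,0,0,0,1.5,0,15,0,0,0,0,0,0,15]'; python3 -c "
from h import *
arc()"; python3 -m handwheel '[0,0,0,0,1.5,0,15,0,0,0,0,1,0,15,0,0,0,0,0,0,15]'; python3 -c "
from h import *
arc()"
```

```text
time: 28.08
position: [0.6523, 0.0575, 0.288]
tcp_rot: [3.141, 0.0, 1.723]
contact_force: [0.9, 1.8, -0.2]
gripper_width: 0.0212
press [  38.51 -115.34] 288.05 ang 0.001 r 167.7 F [1.1 1.6] -0.2 w 0.0212 t 28.075
time: 28.45
position: [0.6524, 0.0575, 0.288]
tcp_rot: [-3.135, 0.0, 1.723]
contact_force: [-9.3, 0.5, 3.5]
gripper_width: 0.0215
press [  38.68 -115.31] 288.0 ang -0.000 r 167.6 F [-9.1  1.9] 3.5 w 0.0215 t 28.45
```

```bash
python3 -m handwheel '[0,0,0,0,0,0,25,0,0,0,0,0,0,30,0,0,0,0,0,0,45,0,0,0,0,0,0,60,0,0,0,0,0,0,60,0,0,0,0,0,-30,60,0,0,0,0,0,-40,60,0,0,0,0,0,-40,60,0,0,0,0,0,0,60,0,0,0,0,0,0,60]'
python3 - <<'E'
from h import *
arc(); shot('wrist','w9'); shot('scene','s9')
a=cv2.imread('pics/s9.png'); cv2.imwrite('pics/s9z.png',cv2.resize(a[180:340,200:400],None,fx=4,fy=3.75,interpolation=cv2.INTER_CUBIC))
need(*P(-.168,0),.39,np.pi+th)
E
```

```text
time: 29.7
position: [0.6545, 0.058, 0.397]
tcp_rot: [-3.141, -0.0, 1.724]
contact_force: [0.4, 0.4, -1.1]
gripper_width: 0.0569
press [  40.79 -115.17] 397.01 ang 0.027 r 276.5 F [0.4 0.3] -1.1 w 0.0569 t 29.7
turn deg (tool) [ -0.14  -0.18 -90.  ]
shift mm in cur frame [ 115.1 -208.4    6.3] in goal frame [208.4 115.1   5.5] pos [0.6541 0.058  0.3955] j [ 0.01  0.09  1.39 -0.    1.67 -0.15] t 29.8 F [-0.1  0.8  0.3] w 0.057045855099958215
```

View pics/w9.png

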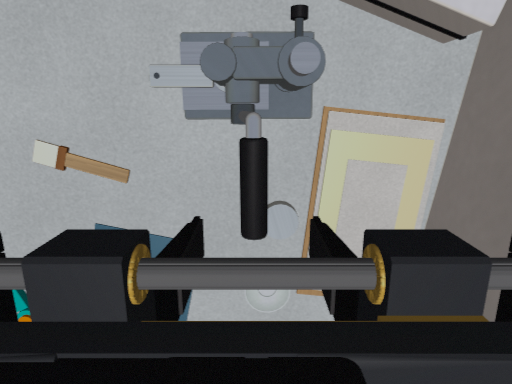

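View pics/s9z.png

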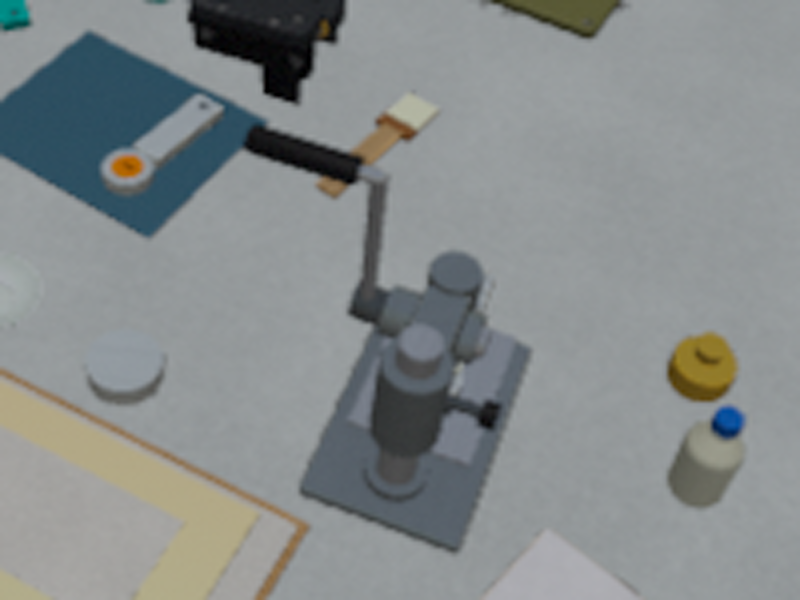

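```bash
python3 -m handwheel '[0,0,0,23,-41.6,0,60,0,0,0,23,-41.6,0,60,0,0,0,23,-41.6,0,60,0,0,0,23,-41.6,0,60,0,0,0,23,-41.6,0,60,0,0,-10.6,0,0,0,60,0,0,-10.6,0,0,0,60,0,0,-10.6,0,0,0,60,0,0,-10.6,0,0,0,60,0,0,-10.6,0,0,0,60,0,0,-10.6,0,0,0,60,0,0,-10.6,0,0,0,60]'
python3 -m handwheel '[0,0,-10.6,0,0,0,60,0,0,-5.2,0,0,0,60,0,0,0,0,0,50,60,0,0,0,0,0,50,60,0,0,0,0,0,50,60,0,0,0,0,0,50,60,0,0,0,0,0,30,60,0,0,0,0,0,0,60,0,0,0,0,0,0,60]'
python3 - <<'E'
from h import *
print(inpress()); need(*P(-.0807,0),.0235,np.pi+th)
p,d,o=shot('wrist','w10');print(ray('wrist',[[0,0]],.036,o['position'],o['tcp_rot']))
tail=[[*P(-.12,s*.016),.036] for s in(1,-1)]; print(proj('wrist',tail,o['position'],o['tcp_rot']))
E
```

```text
time: 31.3
position: [0.4311, 0.14, 0.3961]
tcp_rot: [-3.141, -0.003, 3.025]
contact_force: [0.7, 0.3, -0.3]
gripper_width: 0.057
time: 32.42
position: [0.4319, 0.1401, 0.1688]
tcp_rot: [3.142, 0.001, -2.989]
contact_force: [-0.4, 0.6, 1.0]
gripper_width: 0.0572
(array([-1.6668e+02, -1.3000e-01]), np.float64(168.82))
turn deg (tool) [0.   0.05 0.  ]
shift mm in cur frame [-8.590e+01  1.000e-01  1.454e+02] in goal frame [-8.600e+01  1.000e-01  1.453e+02] pos [0.4319 0.1401 0.1688] j [ 0.2  -0.3   2.12 -0.    1.32 -1.53] t 32.425 F [-0.4  0.6  1. ] w 0.05723516039247752
[[ 0.31443789 -0.08878603  0.036     ]]
[[273.40488352 229.64973032]
 [239.85603843 229.64404269]]
```

View pics/w10.png

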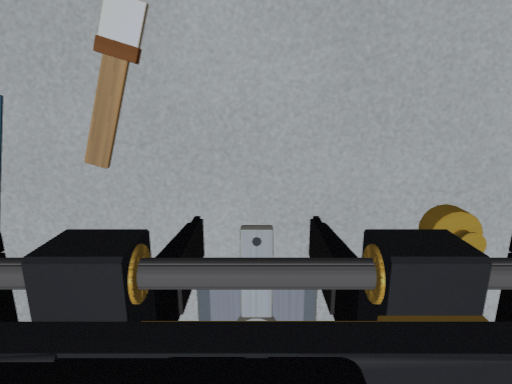

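```bash
python3 -m handwheel '[0,0,0,-40,0,30,60,0,0,0,-40,0,20,60,0,0,0,-6,0,30,60,0,0,0,0,0,35,60,0,0,0,0,0,20,60,0,0,0,0,0,10,60,0,0,0,0,0,0,60,0,0,0,0,0,0,45,0,0,0,0,0,0,38,0,0,0,0,0,0,34,0,0,0,0,0,0,20,0,0,0,0,0,0,20]' 30; python3 -m handwheel '[0,0,0,0,0,0,20,0,0,0,0,0,0,20]'; python3 -c "
from h import *
print(inpress())"
```

```text
time: 33.98
position: [0.5168, 0.1532, 0.0235]
tcp_rot: [3.142, 0.001, -2.989]
contact_force: [-1.0, 0.4, 3.4]
gripper_width: 0.032
time: 34.22
position: [0.5169, 0.1532, 0.0235]
tcp_rot: [3.142, 0.001, -2.989]
contact_force: [-2.1, 0.5, 4.7]
gripper_width: 0.0319
(array([-80.74,  -0.09]), np.float64(23.54))
```

```bash
python3 -m handwheel '[0,0,0,0.5,0,-3,20,0,0,0,10,0,-1,20,0,0,0,20,0,0,20,0,0,0,30,0,0,20,0,0,0,40,0,0,20,0,0,0,30,0,-10,20,0,0,0,0,0,-30,20,0,0,0,0,0,0,20,0,0,0,0,0,0,20]'
python3 - <<'E'
from h import *
print(inpress()); need(.4517,-.2771,.066,np.pi-.104)
p,d,o=shot('scene','s11'); W=cloud('scene',d); hsv=cv2.cvtColor(p,cv2.COLOR_RGB2HSV)
m=cv2.inRange(hsv,(5,150,120),(25,255,255)); n,l,s,c=cv2.connectedComponentsWithStats(m)
for i in range(1,n):
    if s[i,4]>25: print(c[i],s[i,4],np.median(W[l==i],0).round(4))
a=cv2.imread('pics/s11.png'); cv2.imwrite('pics/s11z.png',cv2.resize(a[160:300,230:400],None,fx=4,fy=4,interpolation=cv2.INTER_CUBIC))
E
```

```text
time: 35.35
position: [0.3869, 0.1331, 0.0661]
tcp_rot: [-3.142, -0.001, -2.989]
contact_force: [-0.3, 0.6, -2.9]
gripper_width: 0.0319
(array([-2.1222e+02, -1.8000e-01]), np.float64(66.07))
turn deg (tool) [-1.000e-02 -6.000e-02  1.471e+01]
shift mm in cur frame [-1.600e+00 -4.153e+02  1.000e-01] in goal frame [-1.070e+02 -4.013e+02  1.000e-01] pos [0.3869 0.1331 0.0661] j [ 0.2  -0.3   2.3   0.    1.14 -1.52] t 35.35 F [-0.3  0.6 -2.9] w 0.0318544123834159
[231.09375 223.9375 ] 32 [ 0.5314 -0.1826  0.0195]
[375.89928058 276.04316547] 139 [0.466  0.3464 0.0315]
```

View pics/s11z.png

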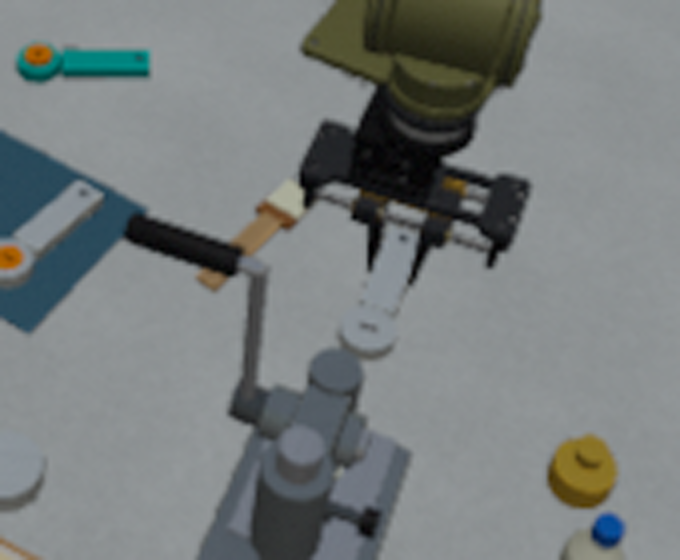

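Run:
```python
from h import *
z=np.load('pics/s11.npz');p,d=z['p'],z['d'];W=cloud('scene',d)
c=P(-.2122+.08,0); print(c, proj('scene',[[*c,.079]]))
for r0,r1 in [(0,12),(17,23)]:
    r=np.hypot(W[...,0]-c[0],W[...,1]-c[1])*1000; k=(r>=r0)&(r<r1)&(W[...,2]>.05); print(k.sum(),np.median(W[k][:,2]),np.median(p[k],0))
```

```text
[0.46597899 0.14549651] [[321.43959084 240.76546483]]
32 0.07755151622659662 [133. 140. 145.]
67 0.07664277994706203 [137. 144. 150.]
```

```bash
python3 -m handwheel '[0,0,7.3,0,0,0,20,0,0,7.4,0,0,0,20,0,0,0,-10.7,-40.1,0,20,0,0,0,-10.7,-40.1,0,20,0,0,0,-10.7,-40.1,0,20,0,0,0,-10.7,-40.1,0,20,0,0,0,-10.7,-40.1,0,20,0,0,0,-10.7,-40.1,0,20,0,0,0,-10.7,-40.1,0,20,0,0,0,-10.7,-40.1,0,20,0,0,0,-10.7,-40.1,0,20,0,0,0,-10.7,-40.1,0,20]'; python3 -m handwheel '[0,0,0,0,0,0,20,0,0,0,0,0,0,20]'
python3 - <<'E'
from h import *
need(.4505,-.277,.0065,np.pi-.104); shot('wrist','w12')
E
```

```text
time: 36.9
position: [0.4518, -0.2776, 0.065]
tcp_rot: [3.14, -0.003, 3.037]
contact_force: [0.6, 0.9, -2.1]
gripper_width: 0.0319
time: 37.15
position: [0.4515, -0.2758, 0.0653]
tcp_rot: [3.14, -0.003, 3.037]
contact_force: [0.7, 1.0, -2.0]
gripper_width: 0.0318
turn deg (tool) [ 0.12 -0.16 -0.01]
shift mm in cur frame [ 0.8 -1.4 58.8] in goal frame [ 0.9 -1.3 58.8] pos [ 0.4515 -0.2758  0.0653] j [-0.65  0.    2.04  0.    1.1  -2.12] t 37.15 F [ 0.7  1.  -2. ] w 0.03180926689083322
```

View pics/w12.png

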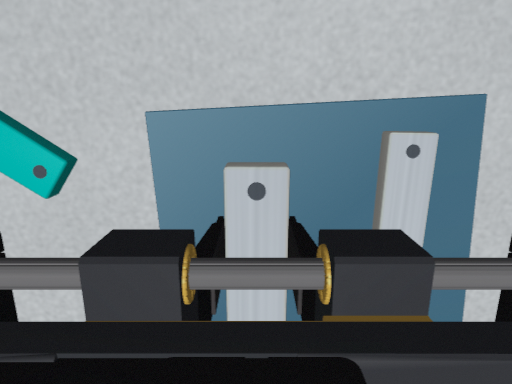

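```bash
python3 -m handwheel '[0,0,0,0.8,-1.4,35,20,0,0,0,0,0,14,20,0,0,0,0,0,6,20,0,0,0,0,0,2,20,0,0,0,0,0,1,20,0,0,0,0,0,0,20,0,0,0,0,0,0,20]'
```

```text
time: 38.08
position: [0.4518, -0.2782, 0.0096]
tcp_rot: [-3.141, 0.001, 3.038]
contact_force: [-0.4, 0.4, -1.9]
gripper_width: 0.0319
```

```bash
python3 -m handwheel '[0,0,0,0,0,1.5,20,0,0,0,0,0,1,20,0,0,0,0,0,0,20]';python3 -m handwheel '[0,0,0,0,0,0.6,20,0,0,0,0,0,0,20]'
```

```text
time: 38.45
position: [0.4515, -0.278, 0.0066]
tcp_rot: [-3.142, 0.0, 3.038]
contact_force: [-0.3, -0.0, -0.5]
gripper_width: 0.0319
time: 38.7
position: [0.4516, -0.2781, 0.0065]
tcp_rot: [-3.142, -0.0, 3.038]
contact_force: [-4.1, 1.6, 5.1]
gripper_width: 0.032
```

Resting on the mat. Release, rise, and turn round for a look.

```bash
python3 -m handwheel '[0,0,0,0,0,-0.4,34,0,0,0,0,0,0,45,0,0,0,0,0,0,55,0,0,0,0,0,0,55,0,0,0,0,0,-10,55,0,0,0,0,0,-30,55,0,0,0,0,0,-50,55,0,0,0,0,0,-50,55,0,0,0,-40,0,-40,55,0,0,0,0,0,0,55,0,0,0,0,0,0,55]'
python3 - <<'E'
from h import *
shot('wrist','w13'); p,d,o=shot('scene','s13')
a=cv2.imread('pics/s13.png'); cv2.imwrite('pics/s13z.png',cv2.resize(a[150:270,170:330],None,fx=5,fy=5,interpolation=cv2.INTER_CUBIC))
E
```

```text
time: 40.08
position: [0.4907, -0.2817, 0.1858]
tcp_rot: [3.141, -0.001, 3.038]
contact_force: [-0.3, 0.4, -0.1]
gripper_width: 0.0523
```

View pics/w13.png

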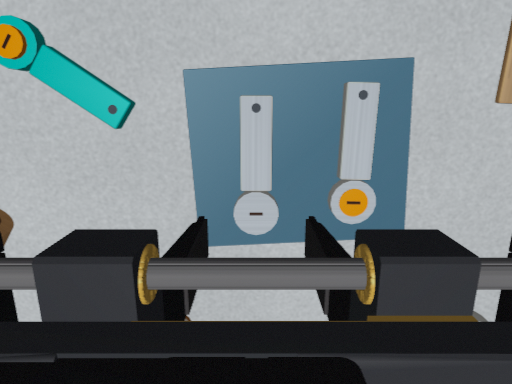

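View pics/s13z.png

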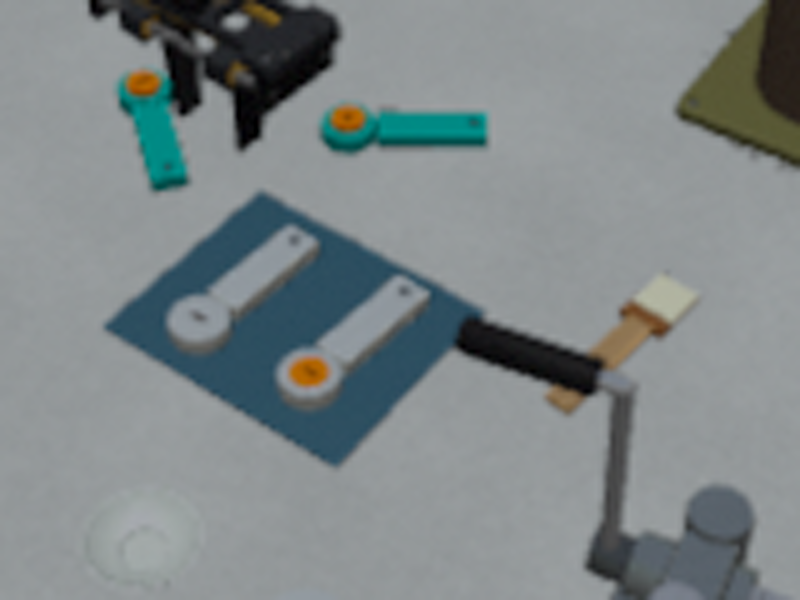

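Run:
```python
from h import *
z=np.load('pics/w13.npz');p,d=z['p'],z['d'];a=(z['pos'],z['rot']);W=cloud('wrist',d,*a)
for name,uv in [('job',(256,213.5)),('done',(353,202.5))]:
    c=ray('wrist',uv,.019,*a)[0]; r=np.hypot(W[...,0]-c[0],W[...,1]-c[1])*1000
    print(name,c.round(4),[ (round(float(np.median(W[(r>=u)&(r<v)][:,2])),5),int(((r>=u)&(r<v)).sum())) for u,v in[(0,12),(17,22)]])
hsv=cv2.cvtColor(p,cv2.COLOR_RGB2HSV); mat=cv2.inRange(hsv,(95,70,40),(115,255,160))
# mat corners & carrier corners
print('mat corners',ray('wrist',[[184,69],[411,58],[407,239],[196,248]],.003,*a).round(3).tolist())
print('tail',ray('wrist',[[240.5,96],[272,96]],.019,*a).round(4).tolist(), 'done tail',ray('wrist',[[347,83],[379,83]],.019,*a).round(4).tolist())
```

```text
job [ 0.5316 -0.286   0.019 ] [(0.01822, 392), (0.01823, 525)]
done [ 0.5301 -0.1845  0.019 ] [(0.01878, 404), (0.01843, 545)]
mat corners [[0.38, -0.342, 0.003], [0.393, -0.118, 0.003], [0.584, -0.122, 0.003], [0.57, -0.358, 0.003]]
tail [[0.4121, -0.2887, 0.019], [0.4153, -0.2585, 0.019]] done tail [[0.4107, -0.1861, 0.019], [0.4139, -0.1557, 0.019]]
```

```bash
python3 -c "
from rig import job_done; print(job_done())"
```

```text
the job is handed in; nothing more can be done
None
```

The proud mount is pressed flush, its carrier is back on the blue mat, and I handed the job in at about 40 s of the 72 s allowed.

**What I did**
- The carrier on the right as seen from the robot (y about -0.285) had the proud mount. Its face stood about 5 mm above the finished one.
- I held it by the tail and slid it nose-first into the press until it seated against the pins. I felt about 10 N straight back and almost no sideways force.
- I pulled the lever to its stop, with a measured angle of about 0.89 rad and about 21 N of horizontal force. I then eased it back in the grip at about 0.3 rad/s and opened the fingers only once it pushed against the home stop.
- I took the carrier out and laid it back where it had been.

**Last checks**
- **Mount:** the face and the carrier's rim read the same height, both 18.2 mm.
- **Placement:** the carrier lies flat and wholly on the mat, with at least about 15 mm to every edge.
- **Lever:** in the scene picture the handle is back at its starting pixels.
- **Other things:** the finished carrier is where it started, to within about 1 mm. The other things on the bench look unmoved in the picture.
- **One oddity:** after pressing, the amber face no longer shows in the pictures, only its dark sliver. It is therefore level with the rim or a hair below it, while the finished carrier's mount still shows amber and reads about 0.3 mm above its rim.

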